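# Index the hub plate to its red mark by flicking the star wheel

## Robot

A 6-joint arm with a two-finger parallel gripper is mounted at the origin on the work surface. World frame = base frame: x ahead of the robot, y to its left, z up, the work surface at z = 0. Lengths are in m, angles in rad, forces in N, time in s.
With the tool pointing down it reaches from about 0.3 to 0.775 m from the base axis. Payload 14.6 kg.
Tool frame: the origin (TCP) lies midway between the tips of the shut fingers; the grasp point (between the pads) lies 19 mm behind it; x points along the fingers, y is the direction in which the jaws open and shut, and the axes are right-handed (so a half turn about x gives the same grasp; the last joint's range is limited). The gripper opens to 85 mm and grips with 20 to 120 N. Pads are 22 mm wide; open, the fingers measure 114 mm over their backs; the gripper's body (76 mm by 85 mm) begins 54 mm behind the grasp point. The pads swing forward as they close: fully open they stand 13 mm farther back than shut.
Start: joints at [1.173, 0.3, 1.521, -0, 1.321, -0.067], TCP at [0.179, 0.52, 0.231] pointing down, gripper open.
Joint ranges: [-3.03, 3.03], [-0.79, 2.21], [0.23, 2.52], [-1.04, 4.18], [0, 3.07], [-2.55, 2.55]. Speed limits (rad/s): [2.22, 2.22, 2.57, 3.14, 3.14, 3.14].

## Interface

Orientations are given as [roll, pitch, yaw] about the fixed x, y, z axes, in that order (R = Rz(yaw) Ry(pitch) Rx(roll)).
In Python, from workcell import sense, vision, workorder gives the robot as it stands.
- The arm moves only by the shell command python3 -m pendant 'ROWS' [FORCE]. ROWS is JSON, a list of rows, each a list of 5 numbers: the shift along the tool's x, y, z normalised to -1 to 1, where 1 is 0.15 m, then the turn about the tool's x normalised to -1 to 1, where 1 is 2 pi rad, then the gripper command: -1 is shut, 1 is fully open, values between are in proportion. In form: [[dx, dy, dz, twist, hand], ...]. A call has 1 to 10 rows; each row is the pose to reach, as a shift and turn from the pose commanded when the call began, along the tool's axes at that moment, turning the shorter way round; what a row does not reach only later rows make up. A row lasts 1/10 s, in which the tool goes at most 50 mm and 8.59 degrees, less where a joint would pass 70% of its speed; a pose out of reach is approached as far as the arm can. A call with a number of a shift or a turn outside -1 to 1 is refused whole. A call with a gripper value outside its range is refused whole. The fingers move at their own pace and stop on an object; FORCE is the grip in N (left out, the last holds). Time passes only in rows, so rows that repeat a pose let the fingers close. It gives the time, the measured TCP pose, the force and the opening at its end, in the units of the state.
- sense(): the state, without advancing time (a new reading comes with each control period).
- vision.read_camera(name): name is "scene" or "top" or "wrist"; returns a dict with "frame" (420x560x3 uint8, red, green, blue), "depth" (420x560 float32, m along the optical axis (not along the pixel's ray), 0 where there is no reading), "fx", "fy", "cx", "cy" (pixels), "R" (3x3) and "t" (3): a world point X has camera coordinates R X + t. Camera axes: x right, y down, z forward; pixel columns grow to the right and rows downward; lengths in m; the calibration is good to about 2 mm. A picture is of the moment at which its call begins.
- workorder.job_done(): hands the job in, once; it reports no verdict.
The state is a dict: "clock": time; "q": joint angles; "joint_vel": joint speeds; "joint_efforts": joint torques, N m; "tcp_pos": TCP position; "tcp_rot": TCP orientation; "wrist_force": force on the tool from outside, world axes, zero at the start; "ft_torque": the same for the moment, N m; "grip_width": opening from 0.0 (shut) to 1.0 (fully open).
Only numpy, scipy, OpenCV 4.12 (cv2) and the standard library are available. Lean on these libraries where they do the work, as an engineer would, in place of code of your own. Each camera call takes 0.05 s, during which the arm holds its last target. There are 200 camera calls.

## Task

Bring the hub plate on the bench index fixture round for its next hole: with a fingertip, flick the edge of the blue star wheel round anticlockwise, letting it settle in each click, until its red lobe stands at the brass pointer, and do not let it run past the pointer. Work gently: grip nothing, do not lift the fixture or shove it along the bench, and leave the other things on the bench where they are.

Things in the scene. Friction and masses are not known exactly. Their poses are not given: they have to be found in the camera images.
- wheel (a joint): star wheel angle, rad, anticlockwise from above; 0 = red lobe at pointer. A sprung ball rests it at every multiple of 1.047 (a click, 1/6 turn). Starts resting at -2.09, -3.14 or -4.19, so turn it anticlockwise; a stop at -5.13 bars the other way round. Needs 2 to 3 N at a lobe; past half a click it snaps on by itself to the next click and stays, not coasting farther.
- wheel_center (a point): on the wheel axis, 39 mm above the bench, axes as the fixture. Blue disc 80 mm across, six lobes 60 degrees apart, each 11 mm wide, round-ended, reaching 66 mm from the axis; all 30 to 48 mm above the bench, clear of the base plate (top at 12 mm). Gap between lobes 47 mm at 58 mm radius. On top the grey hub plate, 68 mm across, to 56 mm, and its bolt, 20 mm across, to 64 mm above the bench.
- red_lobe (a point): the one red lobe of the star wheel (the other five are blue): point on its middle line 58 mm from the axis, 39 mm above the bench. It points in the fixture's +x when joint wheel is 0, and turns with the wheel.
- pointer_tip (a point): tip of the brass pointer fixed to the base plate, 71 mm from the wheel axis in the fixture's +x, 42 mm above the bench, on the side away from the robot. Behind it a brass post 14 x 18 mm, 81 to 95 mm from the axis, rises to 56 mm above the bench.
- fixture: index fixture standing loose on the bench, about 3 kg: green steel base plate 190 x 150 x 12 mm with wheel and pointer. Origin on the wheel axis at the underside; x towards the pointer, z up; the plate reaches from -80 to +110 mm in x and 75 mm either side in y. Turned up to 0.5 rad either way on the bench.
- spare_hub: bystander: spare aluminium hub plate, 68 mm across with a boss, 24 mm high, lying on the right of the fixture; origin under its centre
- wrench: bystander: steel wrench lying on the left of the fixture; origin under its middle
- screwdriver: bystander: screwdriver lying beyond the fixture; origin under its middle
- tape_measure: bystander: yellow tape measure 62 x 36 x 58 mm; origin under its centre
- spray_can: bystander: spray can 52 mm across, 160 mm high; origin under its centre
- tin: bystander: open steel tin 90 mm across, 60 mm high; origin under its centre
- mug: bystander: blue mug 80 mm across, 90 mm high; origin under its centre
Mind the look-alikes: they are no part of the job. Leave any orange look-alike of the fixture alone.

How it is judged:
By the outcome, as a careful person would: the job done as asked, in the order asked, and still so for the second after the job is handed in, with the robot touching nothing.
It also fails if it takes over 72 s, if anything falls off the work surface, if the arm or the gripper's body presses on something with over 40 N, if the wrist force passes 120 N, or if a joint passes its speed limit or range.

## Working session

There is one attempt and no reset: what is moved stays moved. The work goes in short steps, Python scripts to look and compute and a shell command to move; the robot and the scene stay as the last step left them, time stands still between calls to the robot, and variables do not carry over. Pictures are saved under pics/ and viewed, about 8 in all and at most 12, crops included, and the job is handed in when it is done.

```bash
mkdir -p pics; cat > h.py <<'E'
import numpy as np, cv2
from workcell import sense, vision, workorder
def cam(n, save=None):
    c=vision.read_camera(n)
    if save: cv2.imwrite(f'pics/{save}.png', c['frame'][:,:,::-1])
    np.savez(f'pics/{n}.npz', **{k:np.asarray(v) for k,v in c.items()})
    return c
def world(c,u,v,z=None):
    R=np.asarray(c['R']);t=np.asarray(c['t'])
    r=np.array([(u-c['cx'])/c['fx'],(v-c['cy'])/c['fy'],1.])
    o=-R.T@t; d=R.T@r
    s=(z-o[2])/d[2] if z is not None else c['depth'][int(v),int(u)]
    return o+s*d
def pix(c,X):
    p=np.asarray(c['R'])@X+np.asarray(c['t']); return [c['fx']*p[0]/p[2]+c['cx'],c['fy']*p[1]/p[2]+c['cy']]
E
python3 - <<'E'
from h import *
s=sense();print(s)
cam('top','top1');cam('scene','scene1')
E
```

```text
{'clock': 0.0, 'q': array([ 1.17338231e+00,  3.00482385e-01,  1.52159473e+00,  3.17234533e-05,
        1.32069936e+00, -6.65880634e-02]), 'joint_vel': array([-5.97565058e-04,  9.34007523e-04,  1.85179984e-04, -4.22079855e-04,
        5.12800402e-05,  6.18707711e-05]), 'joint_efforts': array([ 1.29331554e-03, -5.43487787e+01, -3.61800671e+01, -5.60995670e-05,
        4.05126149e-03,  1.36413547e-06]), 'tcp_pos': array([0.17855052, 0.51995968, 0.23070935]), 'tcp_rot': array([-1.66333451,  1.56961211, -1.99416833]), 'wrist_force': array([-0.17838557,  0.14452722,  0.43284169]), 'ft_torque': array([ 0.04162401,  0.03150139, -0.01547987]), 'grip_width': 1.0014741650813979}
```

View pics/top1.png

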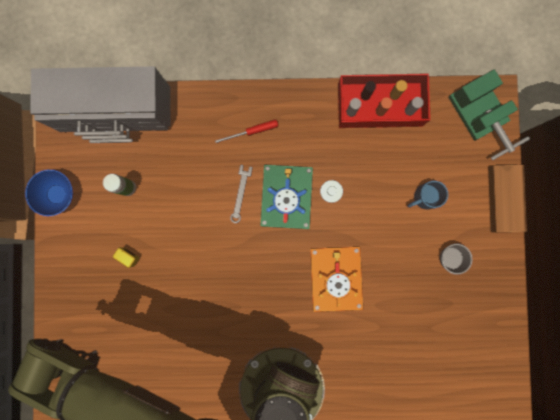

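View pics/scene1.png

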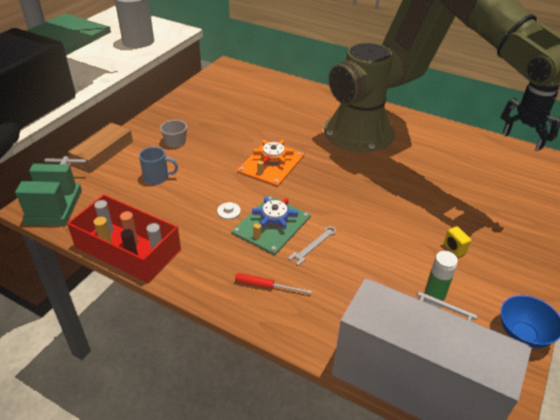

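The top view shows the green fixture at about (287,200). Its pointer is up at (288,173), and the red lobe points down towards the robot at (285,217). The orange look-alike is nearer, at (338,285). I'll measure these in an enlarged crop.

```bash
python3 - <<'E'
from h import *
c=dict(np.load('pics/top.npz'))
f=c['frame'];crop=f[150:240,235:345][:,:,::-1]
cv2.imwrite('pics/crop1.png',cv2.resize(crop,None,fx=7,fy=6.6667,interpolation=cv2.INTER_CUBIC))
hsv=cv2.cvtColor(f,cv2.COLOR_RGB2HSV)
def blob(lo,hi,z):
    m=cv2.inRange(hsv,lo,hi);m[:155]=0;m[235:]=0;m[:,:258]=0;m[:,316:]=0
    v,u=np.nonzero(m);P=world(c,u.mean(),v.mean(),z);print(len(u),u.mean(),v.mean(),P);return u,v
blob((105,120,60),(130,255,255),.039)
blob((0,150,80),(6,255,255),.048)
blob((15,120,100),(28,255,255),.05)
u,v=blob((50,60,30),(95,255,255),.012)
r=cv2.minAreaRect(np.c_[u,v].astype(np.float32));print(r)
for p in cv2.boxPoints(r): print(world(c,*p,.012))
R=c['R'];print(-R.T@c['t'],R)
for p in [(287,200),(332,191),(338,285),(242,195)]: print(p,world(c,*p))
E
```

```text
150 286.8066666666667 197.09333333333333 [ 0.57469539 -0.02753122  0.039     ]
21 284.95238095238096 217.66666666666666 [ 0.51278927 -0.02091248  0.048     ]
136 287.3602941176471 188.5735294117647 [ 0.59927907 -0.02957169  0.05      ]
1922 286.26586888657647 195.3621227887617 [ 0.58204292 -0.02609874  0.012     ]
((286.2137756347656, 196.3655242919922), (47.682281494140625, 60.83601760864258), 3.3664605617523193)
[0.49210276 0.05335473 0.012     ]
[0.67749523 0.03971074 0.012     ]
[ 0.66635035 -0.10557722  0.012     ]
[ 0.4811376  -0.09103764  0.012     ]
[ 0.45279888 -0.02014629  1.6591766 ] [[-0.01698992 -0.99984951 -0.00350638]
 [-0.99829594  0.01715911 -0.05577438]
 [ 0.05582615  0.0025528  -0.99843724]]
(287, 200) [ 0.56441616 -0.02785223  0.06106396]
(332, 191) [ 0.59253593 -0.16522356  0.01703874]
(338, 285) [ 0.31292125 -0.17227205  0.06674569]
(242, 195) [0.5858405  0.10912248 0.00750922]
```

View pics/crop1.png

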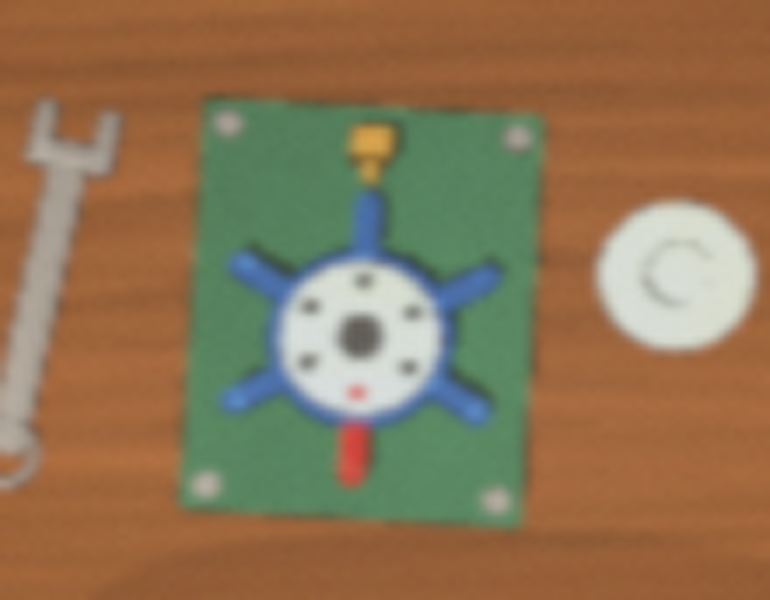

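The wheel starts at -3.14, so it needs three clicks. The wheel axis is at about (0.564, -0.026) and the fixture yaw is about -0.074. The bolt and the plate corners agree to within 2 mm. I'll use the shut fingers as the fingertip and work on the near side. First I travel there high up.

```bash
R='python3 -m pendant'
$R '[[0,-0.3,0.4,0,-1],[0,-0.625,0.8,0,-1],[0,-0.625,0.8,0,-1],[0,-0.625,0.8,0,-1],[0,-0.625,0.8,0,-1]]'
$R '[[0,-0.3,0.4,0,-1],[0,-0.625,0.8,0,-1],[0,-0.625,0.8,0,-1],[0,-0.625,0.8,0,-1],[0,-0.625,0.8,0,-1]]'
$R '[[0,-0.3,0.4,0,-1],[0,-0.625,0.8,0,-1],[0,-0.625,0.8,0,-1],[0,-0.625,0.8,0,-1],[0,-0.625,0.8,0,-1]]'
cat >> h.py <<'E'
from scipy.spatial.transform import Rotation as Ro
C=np.array([.564,-.026]);YAW=-.074
def goal(a,r=.062):
    "fixture angle deg -> world xy"
    w=np.radians(a)+YAW; return C+r*np.array([np.cos(w),np.sin(w)])
def togo(a,z,r=.062,s=None):
    s=s or sense(); M=Ro.from_euler('xyz',s['tcp_rot']).as_matrix()
    d=np.r_[goal(a,r),z]-s['tcp_pos']; t=M.T@d/.15
    yy=np.arctan2(M[1,1],M[0,1]); w=np.radians(a)+YAW+np.pi
    tw=-((w-yy+np.pi)%(2*np.pi)-np.pi)/(2*np.pi)
    return np.round(np.r_[t,tw],4)
E
python3 - <<'E'
from h import *
s=sense();print(s['clock'],s['tcp_pos'],s['grip_width'],togo(150,.231))
E
```

```text
clock: 0.6
tcp_pos: [0.2622, 0.392, 0.2314]
tcp_rot: [1.667, 1.57, 1.334]
wrist_force: [-0.4, 0.8, -0.0]
grip_width: 0.143
clock: 1.1
tcp_pos: [0.3449, 0.2652, 0.2312]
tcp_rot: [3.021, 1.57, 2.689]
wrist_force: [-0.8, 1.1, -0.1]
grip_width: -0.001
clock: 1.6
tcp_pos: [0.4278, 0.1382, 0.231]
tcp_rot: [-3.005, 1.57, 2.947]
wrist_force: [-1.2, 0.7, -0.1]
grip_width: -0.002
1.6 [0.42783104 0.1381892  0.23097769] -0.002064337442079356 [-7.000e-04 -6.314e-01  8.154e-01  2.925e-01]
```

```bash
R='python3 -m pendant'
$R '[[0,-0.3,0.4,0.02,-1],[0,-0.631,0.815,0.04,-1],[0,-0.631,0.815,0.07,-1],[0,-0.631,0.815,0.09,-1],[0,-0.631,0.815,0.12,-1],[0,-0.631,0.815,0.14,-1],[0,-0.631,0.815,0.16,-1],[0,-0.631,0.815,0.18,-1],[0,-0.631,0.815,0.2,-1],[0,-0.631,0.815,0.22,-1]]'
$R '[[0,0,0,0.02,-1],[0,0,0,0.04,-1],[0,0,0,0.0725,-1],[0,0,0,0.0725,-1],[0,0,0,0.0725,-1]]'
$R '[[0.3,0,0,0,-1],[0.6,0,0,0,-1],[0.87,0,0,0,-1],[0.87,0,0,0,-1],[0.87,0,0,0,-1],[0.87,0,0,0,-1]]'
python3 - <<'E'
from h import *
s=sense();print(s['clock'],s['tcp_pos'],s['grip_width'],togo(150,.1),togo(150,.03))
c=cam('scene'); p=np.array(pix(c,np.array([*C,.05]))).astype(int);print(p)
f=c['frame'][p[1]-75:p[1]+75,p[0]-100:p[0]+100,::-1]
cv2.imwrite('pics/s2.png',cv2.resize(f,None,fx=4,fy=4,interpolation=cv2.INTER_CUBIC))
cam('wrist','w2')
E
```

```text
clock: 2.6
tcp_pos: [0.5126, 0.011, 0.2312]
tcp_rot: [-2.208, 1.57, 2.36]
wrist_force: [-0.6, -1.2, -0.3]
grip_width: 0.003
clock: 3.1
tcp_pos: [0.5126, 0.0106, 0.2312]
tcp_rot: [-1.789, 1.57, 2.328]
wrist_force: [0.1, 0.8, 0.6]
grip_width: -0.002
clock: 3.7
tcp_pos: [0.5139, 0.0086, 0.1032]
tcp_rot: [2.139, 1.567, -0.029]
wrist_force: [0.4, -0.5, -0.2]
grip_width: -0.001
3.7 [0.51387684 0.00859874 0.1031933 ] -0.0014198390440319504 [ 0.0213 -0.0074  0.0027  0.0002] [ 4.879e-01 -8.700e-03  3.600e-03  2.000e-04]
[273 207]
```

View pics/s2.png

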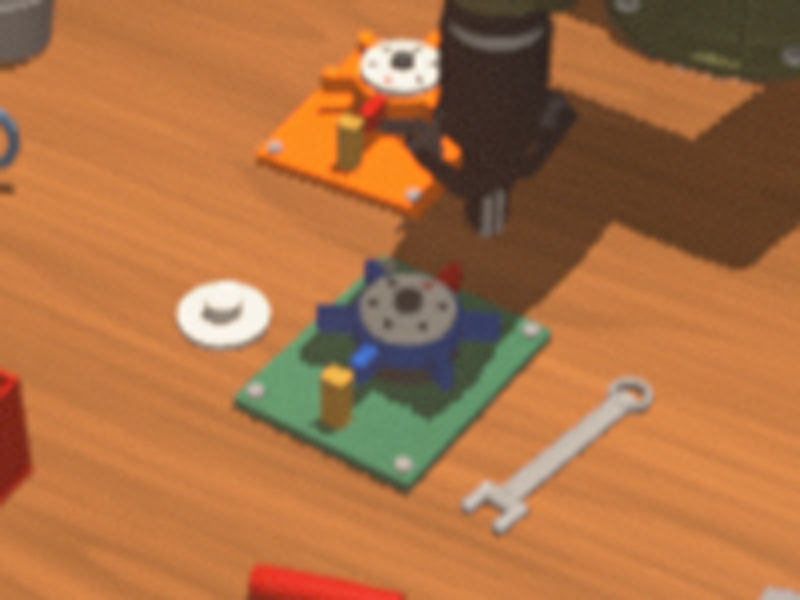

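View pics/w2.png

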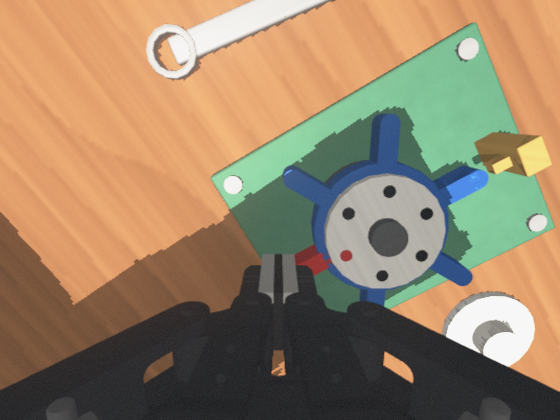

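The scene crop shows the shut fingertips clear above the fixture with the red lobe near them. The wrist view shows the bolt at (388,237), the pointer's post top at (535,155), and the tip at (278,285). I'll refine the axis position from the wrist depth.

```bash
python3 - <<'E'
from h import *
c=dict(np.load('pics/wrist.npz'))
for n,p,z in [('bolt',(388,237),.064),('redhole',(346,256),.056),('lobe far',(475,181),.048),('left lobe end',(290,176),.048),('post',(535,155),.056),('corner',(232,185),.014),('corner',(468,48),.014),('corner',(538,223),.014)]:
    print(n,world(c,*p).round(4),world(c,*p,z).round(4))
print([np.round(pix(c,np.r_[goal(a,.06),.03])) for a in (150,180,210)])
t=sense()['tcp_pos'];print(pix(c,t))
E
```

```text
bolt [ 0.565  -0.0221  0.064 ] [ 0.565  -0.0221  0.064 ]
redhole [ 0.54   -0.0224  0.0559] [ 0.5401 -0.0224  0.056 ]
lobe far [ 0.6233 -0.0281  0.0482] [ 0.6233 -0.0282  0.048 ]
left lobe end [0.5386 0.0327 0.0469] [0.5387 0.0328 0.048 ]
post [ 0.6532 -0.0299  0.0556] [ 0.6529 -0.0297  0.056 ]
corner [0.5016 0.044  0.0146] [0.5015 0.044  0.014 ]
corner [0.668  0.0317 0.0137] [0.6679 0.0318 0.014 ]
corner [ 0.6583 -0.0944  0.0146] [ 0.6586 -0.0948  0.014 ]
[array([279., 225.]), array([291., 269.]), array([323., 299.])]
[np.float64(278.0400514579983), np.float64(274.9024859843592)]
```

```bash
sed -i 's/^C=.*/C=np.array([.5645,-.024]);YAW=-.076/' h.py
python3 - <<'E'
from h import *
print(togo(150,.031))
# arc rows from commanded start at 150 to 210 about tool axes at 150
s0=goal(150); w=np.radians(150)+YAW; ty=-np.array([np.cos(w),np.sin(w)]); tz=np.array([ty[1],-ty[0]])
for a in range(150,213,3):
    d=goal(a)-s0; print(a,np.round([d@ty/.15,d@tz/.15,-(a-150)/360],3))
E
```

```text
[ 4.789e-01 -1.330e-02 -1.300e-02  4.000e-04]
150 [0. 0. 0.]
153 [ 0.001  0.022 -0.008]
156 [ 0.002  0.043 -0.017]
159 [ 0.005  0.065 -0.025]
162 [ 0.009  0.086 -0.033]
165 [ 0.014  0.107 -0.042]
168 [ 0.02   0.128 -0.05 ]
171 [ 0.027  0.148 -0.058]
174 [ 0.036  0.168 -0.067]
177 [ 0.045  0.188 -0.075]
180 [ 0.055  0.207 -0.083]
183 [ 0.067  0.225 -0.092]
186 [ 0.079  0.243 -0.1  ]
189 [ 0.092  0.26  -0.108]
192 [ 0.106  0.277 -0.117]
195 [ 0.121  0.292 -0.125]
198 [ 0.137  0.307 -0.133]
201 [ 0.153  0.321 -0.142]
204 [ 0.17   0.334 -0.15 ]
207 [ 0.188  0.347 -0.158]
210 [ 0.207  0.358 -0.167]
```

```bash
R='python3 -m pendant'
$R '[[0.15,-0.013,-0.013,0,-1],[0.3,-0.013,-0.013,0,-1],[0.42,-0.013,-0.013,0,-1],[0.48,-0.013,-0.013,0,-1],[0.48,-0.013,-0.013,0,-1],[0.48,-0.013,-0.013,0,-1]]'
$R '[[0,0.001,0.022,-0.008,-1],[0,0.002,0.043,-0.017,-1],[0,0.005,0.065,-0.025,-1],[0,0.009,0.086,-0.033,-1],[0,0.014,0.107,-0.042,-1],[0,0.02,0.128,-0.05,-1],[0,0.027,0.148,-0.058,-1]]'
python3 - <<'E'
from h import *
s=sense();print(s['clock'],s['tcp_pos'],s['wrist_force'],togo(171,.031))
c=cam('scene'); f=c['frame'][132:282,173:373,::-1]
cv2.imwrite('pics/s3.png',cv2.resize(f,None,fx=4,fy=4,interpolation=cv2.INTER_CUBIC))
E
```

```text
clock: 4.4
tcp_pos: [0.5128, 0.0107, 0.0299]
tcp_rot: [2.1, 1.569, -0.069]
wrist_force: [-0.6, -0.3, 0.8]
grip_width: 0.002
clock: 5.1
tcp_pos: [0.5037, -0.0098, 0.0302]
tcp_rot: [1.862, 1.569, 0.06]
wrist_force: [1.2, 1.6, 0.1]
grip_width: 0.001
5.1 [ 0.50370419 -0.00983254  0.03015721] [1.20511336 1.58932402 0.09691031] [-0.0056  0.0028 -0.0017  0.0003]
```

View pics/s3.png

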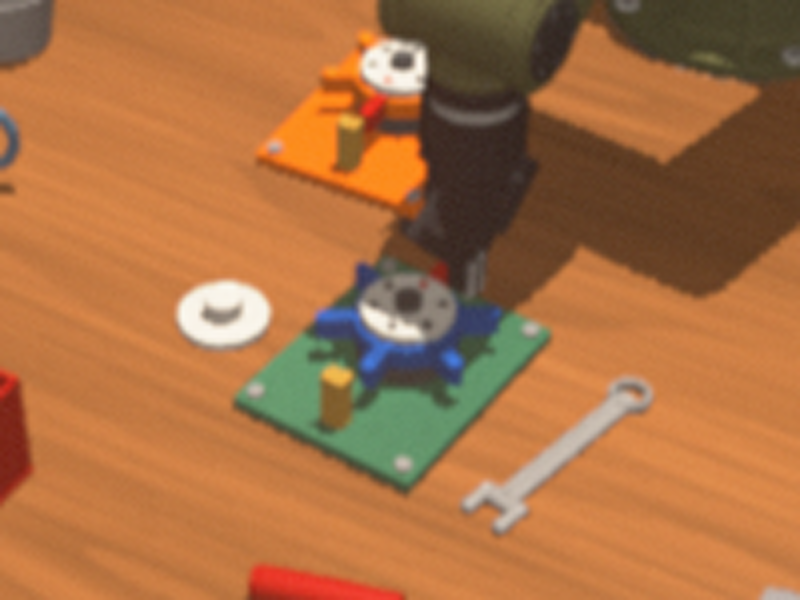

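The scene crop shows the finger just behind the red lobe (440,270). The wheel is turning at about 2 N and the base plate hasn't moved. I'll finish this click.

```bash
R='python3 -m pendant'
$R '[[0,0.001,0.022,-0.008,-1],[0,0.002,0.043,-0.017,-1],[0,0.005,0.065,-0.025,-1],[0,0.009,0.086,-0.033,-1],[0,0.014,0.107,-0.042,-1],[0,0.02,0.128,-0.05,-1],[0,0.027,0.148,-0.058,-1]]'
$R '[[0,0.001,0.022,-0.008,-1],[0,0.002,0.043,-0.017,-1],[0,0.005,0.065,-0.025,-1],[0,0.009,0.086,-0.033,-1],[0,0.014,0.107,-0.042,-1],[0,0.017,0.12,-0.05,-1],[0,0.017,0.12,-0.05,-1],[0,0.017,0.12,-0.05,-1]]'
python3 - <<'E'
from h import *
s=sense();print(s['clock'],s['tcp_pos'],s['wrist_force'],togo(210,.031))
c=cam('scene'); f=c['frame'][132:282,173:373,::-1]
cv2.imwrite('pics/s4.png',cv2.resize(f,None,fx=4,fy=4,interpolation=cv2.INTER_CUBIC))
E
```

```text
clock: 5.85
tcp_pos: [0.5024, -0.0325, 0.0299]
tcp_rot: [1.34, 1.569, -0.099]
wrist_force: [-0.4, 0.7, 0.9]
grip_width: 0.001
clock: 6.65
tcp_pos: [0.507, -0.05, 0.0294]
tcp_rot: [0.943, 1.57, -0.185]
wrist_force: [0.2, -0.2, 0.1]
grip_width: 0.001
6.65 [ 0.50698024 -0.04995085  0.02939385] [ 0.2120142  -0.19897533  0.059982  ] [-0.0107  0.0073  0.01   -0.0007]
```

View pics/s4.png

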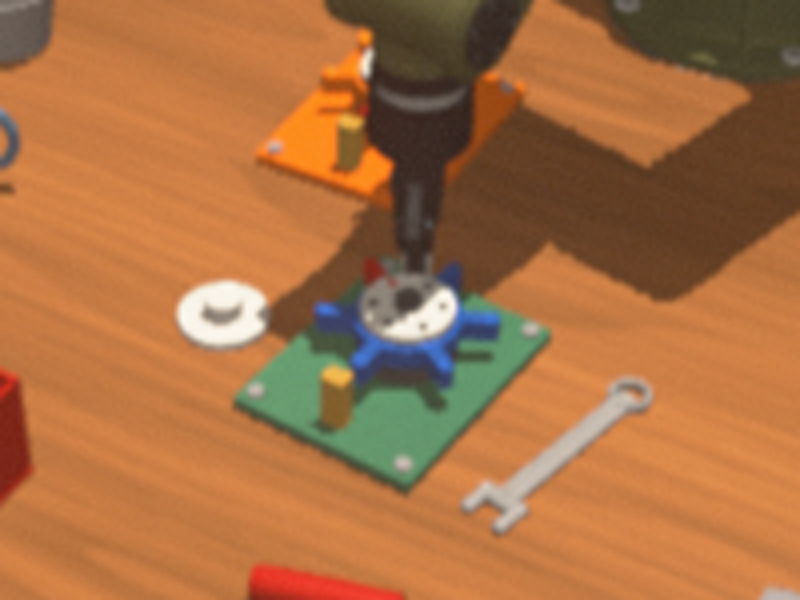

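One click is done: the red lobe is now at (373,270), the finger sits free between lobes with about 0 N, and the base hasn't moved. I'll lift, go back, and lower for the second click.

```bash
R='python3 -m pendant'
$R '[[-0.2,0,0,0,-1],[-0.35,0,0,0,-1],[-0.35,0.05,-0.05,0.02,-1],[-0.35,0.1,-0.15,0.04,-1],[-0.35,0.15,-0.25,0.062,-1],[-0.35,0.214,-0.348,0.085,-1],[-0.35,0.214,-0.348,0.105,-1],[-0.35,0.214,-0.348,0.125,-1],[-0.35,0.214,-0.348,0.146,-1],[-0.35,0.214,-0.348,0.167,-1]]'
$R '[[0,0,0,0,-1],[0,0,0,0,-1]]'
python3 -c "
from h import *
print(sense()['tcp_pos'],togo(150,.031))"
```

```text
clock: 7.7
tcp_pos: [0.5132, 0.0112, 0.0815]
tcp_rot: [2.124, 1.57, -0.058]
wrist_force: [0.3, -0.6, 0.8]
grip_width: -0.0
clock: 7.9
tcp_pos: [0.5132, 0.0111, 0.0814]
tcp_rot: [2.022, 1.571, -0.149]
wrist_force: [0.4, -0.1, 0.0]
grip_width: 0.003
[0.51317845 0.01105961 0.08142611] [ 3.362e-01  1.000e-03 -1.000e-04 -2.000e-04]
```

```bash
R='python3 -m pendant'
$R '[[0.15,0,0,0,-1],[0.28,0,0,0,-1],[0.335,0,0,0,-1],[0.335,0,0,0,-1]]'
$R '[[0,0.001,0.022,-0.008,-1],[0,0.002,0.043,-0.017,-1],[0,0.005,0.065,-0.025,-1],[0,0.009,0.086,-0.033,-1],[0,0.014,0.107,-0.042,-1],[0,0.02,0.128,-0.05,-1],[0,0.027,0.148,-0.058,-1]]'
$R '[[0,0.001,0.022,-0.008,-1],[0,0.002,0.043,-0.017,-1],[0,0.005,0.065,-0.025,-1],[0,0.009,0.086,-0.033,-1],[0,0.014,0.107,-0.042,-1],[0,0.02,0.128,-0.05,-1],[0,0.027,0.148,-0.058,-1]]'
$R '[[0,0.001,0.022,-0.008,-1],[0,0.002,0.043,-0.017,-1],[0,0.005,0.065,-0.025,-1],[0,0.009,0.086,-0.033,-1],[0,0.014,0.107,-0.042,-1],[0,0.02,0.125,-0.05,-1],[0,0.02,0.125,-0.05,-1],[0,0.02,0.125,-0.05,-1]]'
python3 - <<'E'
from h import *
s=sense();print(s['clock'],s['tcp_pos'],s['wrist_force'],togo(210,.031))
c=cam('scene'); f=c['frame'][132:282,173:373,::-1]
cv2.imwrite('pics/s5.png',cv2.resize(f,None,fx=4,fy=4,interpolation=cv2.INTER_CUBIC))
E
```

```text
clock: 8.3
tcp_pos: [0.5127, 0.011, 0.0303]
tcp_rot: [-1.004, 1.569, 3.106]
wrist_force: [0.8, 0.6, 0.6]
grip_width: -0.002
clock: 9.0
tcp_pos: [0.5045, -0.0095, 0.0322]
tcp_rot: [1.937, 1.569, 0.13]
wrist_force: [0.9, 2.3, 0.8]
grip_width: -0.006
clock: 9.7
tcp_pos: [0.5031, -0.0322, 0.0322]
tcp_rot: [1.371, 1.569, -0.072]
wrist_force: [-0.6, 0.5, 1.3]
grip_width: 0.002
clock: 10.5
tcp_pos: [0.5082, -0.0504, 0.0317]
tcp_rot: [0.966, 1.57, -0.167]
wrist_force: [0.5, -0.3, -0.2]
grip_width: 0.001
10.5 [ 0.50815451 -0.05036249  0.03169138] [ 0.49210617 -0.25785317 -0.16837881] [ 0.0046  0.0014  0.0041 -0.0015]
```

View pics/s5.png

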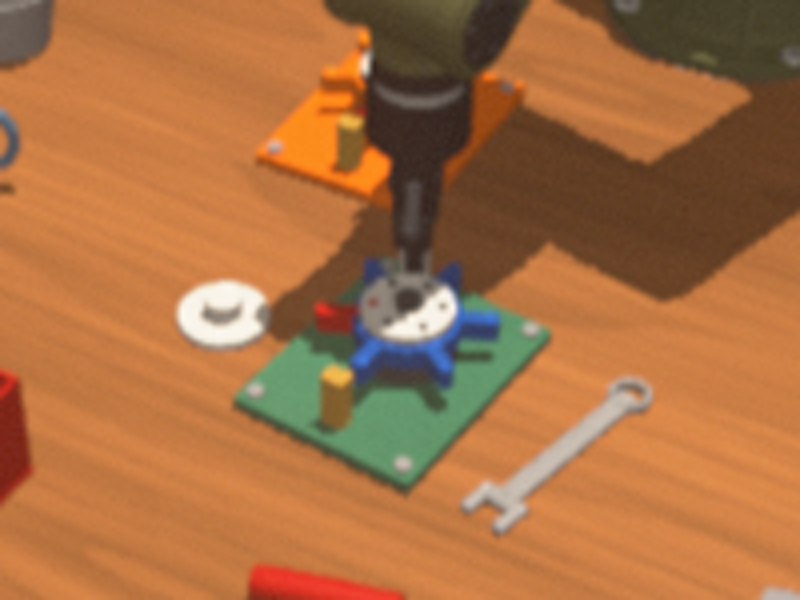

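The second click has settled: the red lobe is at (335,316), one click short of the pointer, and the base hasn't moved. I'll repeat the same stroke for the last click.

```bash
R='python3 -m pendant'
$R '[[-0.2,0,0,0,-1],[-0.34,0,0,0,-1],[-0.34,0.05,-0.05,0.02,-1],[-0.34,0.1,-0.15,0.04,-1],[-0.34,0.15,-0.25,0.062,-1],[-0.34,0.209,-0.354,0.085,-1],[-0.34,0.209,-0.354,0.105,-1],[-0.34,0.209,-0.354,0.125,-1],[-0.34,0.209,-0.354,0.146,-1],[-0.34,0.209,-0.354,0.165,-1]]'
$R '[[0,0,0,0,-1],[0,0,0,0,-1]]'
python3 -c "
from h import *
print(sense()['tcp_pos'],togo(150,.031))"
```

```text
clock: 11.55
tcp_pos: [0.5137, 0.0112, 0.0823]
tcp_rot: [2.178, 1.571, 0.003]
wrist_force: [-0.0, -0.2, -0.0]
grip_width: 0.005
clock: 11.75
tcp_pos: [0.5136, 0.0112, 0.0822]
tcp_rot: [2.196, 1.571, 0.03]
wrist_force: [-0.7, -0.3, -0.0]
grip_width: -0.001
[0.51364614 0.01116064 0.08215236] [ 0.341  -0.0012  0.0022  0.0008]
```

```bash
R='python3 -m pendant'
$R '[[0.15,0,0,0,-1],[0.28,0,0,0,-1],[0.34,0,0,0,-1],[0.34,0,0,0,-1]]'
$R '[[0,0.001,0.022,-0.008,-1],[0,0.002,0.043,-0.017,-1],[0,0.005,0.065,-0.025,-1],[0,0.009,0.086,-0.033,-1],[0,0.014,0.107,-0.042,-1],[0,0.02,0.128,-0.05,-1],[0,0.027,0.148,-0.058,-1]]'
$R '[[0,0.001,0.022,-0.008,-1],[0,0.002,0.043,-0.017,-1],[0,0.005,0.065,-0.025,-1],[0,0.009,0.086,-0.033,-1],[0,0.014,0.107,-0.042,-1],[0,0.02,0.128,-0.05,-1],[0,0.027,0.148,-0.058,-1]]'
$R '[[0,0.001,0.022,-0.008,-1],[0,0.002,0.043,-0.017,-1],[0,0.005,0.065,-0.025,-1],[0,0.009,0.086,-0.033,-1],[0,0.014,0.107,-0.042,-1],[0,0.02,0.125,-0.05,-1],[0,0.02,0.125,-0.05,-1],[0,0.02,0.125,-0.05,-1]]'
$R '[[-0.15,0,0,0,-1],[-0.35,0,0,0,-1],[-0.6,0,0,0,-1],[-0.9,0,0,0,-1],[-0.9,0,0,0,-1],[-0.9,0,0,0,-1],[-0.9,0,0,0,-1],[-0.9,0,0,0,-1]]'
python3 - <<'E'
from h import *
s=sense();print(s['clock'],s['tcp_pos'],s['wrist_force'])
c=cam('scene'); f=c['frame'][132:282,173:373,::-1]
cv2.imwrite('pics/s6.png',cv2.resize(f,None,fx=4,fy=4,interpolation=cv2.INTER_CUBIC))
E
```

```text
clock: 12.15
tcp_pos: [0.5131, 0.0111, 0.0302]
tcp_rot: [-1.028, 1.569, 3.088]
wrist_force: [-0.4, 0.7, 0.6]
grip_width: -0.001
clock: 12.85
tcp_pos: [0.5051, -0.0095, 0.0322]
tcp_rot: [1.929, 1.569, 0.128]
wrist_force: [0.5, 2.2, 0.3]
grip_width: 0.004
clock: 13.55
tcp_pos: [0.5038, -0.0322, 0.0321]
tcp_rot: [1.391, 1.569, -0.046]
wrist_force: [0.5, 0.4, -0.3]
grip_width: 0.006
clock: 14.35
tcp_pos: [0.509, -0.0503, 0.0317]
tcp_rot: [0.958, 1.57, -0.168]
wrist_force: [0.2, 0.0, -0.5]
grip_width: 0.0
clock: 15.15
tcp_pos: [0.5083, -0.0502, 0.1649]
tcp_rot: [-2.183, 1.569, 2.974]
wrist_force: [0.8, -0.4, 0.8]
grip_width: -0.002
15.15 [ 0.50828825 -0.0502054   0.16493686] [ 0.76119914 -0.42009782  0.78562693]
```

View pics/s6.png

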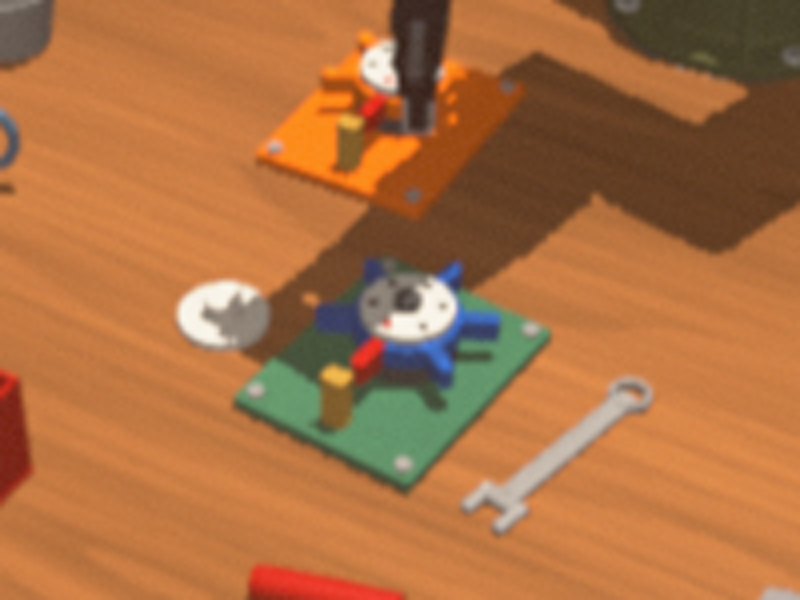

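The red lobe (370,358) now stands at the brass pointer (337,375). The fixture, spare hub and wrench are where they were, and the arm is clear, so I'm handing in.

```bash
python3 -c "
from h import *
workorder.job_done(); print(sense()['clock'])"
```

```text
the job is handed in; nothing more can be done
the job is handed in; nothing more can be done
```

The job is done and handed in: the red lobe now stands at the brass pointer. With the shut fingertips, I pushed the blue star wheel anticlockwise from -3.14 in three strokes. I let it settle after each click, checked with a camera picture, and lifted clear between strokes.

- **Final picture:** the wheel did not run past the pointer. The green fixture, spare hub and wrench look unmoved. The arm was raised to 0.165 m, touching nothing. The other bystanders were mostly outside that picture and I didn't check them again, but the arm did not go low near them.
- **Force and time:** the readings at the end of each move were at most about 2.5 N while pushing, and near zero once each click had settled. The arm's clock stood at about 15 s of the 72 s allowed.
- **Disagreement:** the top and wrist cameras put the wheel axis about 4 mm apart sideways. I used a value in between, which was within the finger's clearance between the lobes.

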